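# Rock the seesaw gate of a bearing-ball sorter and release the next balls

## Robot

A 6-joint arm with a two-finger parallel gripper is mounted at the origin on the work surface. World frame = base frame: x ahead of the robot, y to its left, z up, the work surface at z = 0. Lengths are in mm, angles in degrees, forces in N, time in s.
With the tool pointing down it reaches from about 200 to 875 mm from the base axis. Payload 3.4 kg.
Tool frame: the origin (TCP) lies at the centre of the arm's flange, where the gripper is bolted on; the fingertips stand 199 mm ahead of it and the grasp point (between the pads) lies 180 mm ahead of it (r.tcp_to_grasp is the distance from the TCP to the grasp point, in mm); z points along the fingers, y is the direction in which the jaws open and shut (so a half turn about z gives the same grasp; the last joint's range is limited). The gripper opens to 94 mm and grips with 3 to 60 N. Pads are 16 mm wide; open, the fingers measure 119 mm over their backs; the gripper's body (75 mm by 177 mm) begins 78 mm behind the grasp point.
Start: joints at [66.463, 15.808, 86.224, -0, 77.962, -6.933], TCP at [164.322, 551.038, 404.693] pointing down, gripper open.
Joint ranges: [-165.64, 165.64], [-43.16, 119.46], [12.63, 154.43], [-67.54, 247.53], [6.08, 155.33], [-154.97, 154.97]. Speed limits (degrees/s): [147.25, 147.25, 180, 180, 180, 180].

## Interface

Orientations are given as [roll, pitch, yaw] about the fixed x, y, z axes, in that order (R = Rz(yaw) Ry(pitch) Rx(roll)).
In Python, from station import r gives the robot as it stands. The module is installed in compiled form; this text tells all that it offers.
- The arm moves only by the tool servo_tool, never from a script. Its argument "commands" is a list of rows, each a list of 3 entries, a list of its own where there are three numbers: the closure in counts, from 0 (fully open) to 255 (shut), then the shift along the tool's x, y, z in m, then the turn, a rotation vector about the tool's x, y, z in degrees. A call has 1 to 20 rows; each row shifts and turns the commanded pose from where the row before left it, along the tool's axes as they then stand; what a row does not reach is not made up. A row lasts 1/8 s, in which the tool goes at most 62.5 mm and 10.7 degrees, less where a joint would pass 70% of its speed; a pose out of reach is approached as far as the arm can. A call with a gripper value outside its range is refused whole. The fingers move at their own pace and stop on an object; "squeeze" is the grip in N (left out, the last holds). Time passes only in rows, so rows that do not move let the fingers close. It gives the time, the measured TCP pose, the force and the opening at its end, in the units of the state.
- r.get_obs(): the state, without advancing time (a new reading comes with each control period).
- r.capture(name): name is "scene" or "top" or "wrist"; returns a dict with "frame" (384x512x3 uint8, red, green, blue), "depth" (384x512 float32, mm along the optical axis (not along the pixel's ray), 0 where there is no reading), "fovy" (degrees; the focal length in pixels is half the picture's height over the tangent of half this angle, whatever the lens; pixels are square), "cx", "cy" (the principal point, pixels), "world_from_camera" (4x4, takes a point from camera to world coordinates). Camera axes: x right, y up, looking along -z (the intrinsics and any distortion apply to the point x, -y, -z); pixel columns grow to the right and rows downward; lengths in mm; the calibration is good to about 2 mm. A picture is of the moment at which its call begins.
- r.finish_job(): hands the job in, once; it reports no verdict.
The state is a dict: "time": time; "joint_pos": joint angles; "qd": joint speeds; "joint_efforts": joint torques, N m; "eef_pos": TCP position; "orientation": TCP orientation; "ft_force": force on the tool from outside, world axes, zero at the start; "wrist_torque": the same for the moment, N m; "width": finger opening in mm.
Only numpy, scipy, OpenCV 4.12 (cv2) and the standard library are available. Lean on these libraries where they do the work, as an engineer would, in place of code of your own. Each camera call takes 0.05 s, during which the arm holds its last target.

## Task

The next three bearing balls must go to the other tray: with the fingertips, rock the seesaw gate of the ball sorter over its pivot so that it leans fully to the other side, and only then push the stop's black knob fully to the left (as seen looking up the feed ramp) to let the balls roll. Let all three run into that tray by themselves: do not touch or lift the balls, push gently and grip nothing, and leave the gate over, the stop open and the wrench, can and jar where they are.

Things in the scene. Friction and masses are not known exactly. Their poses are not given: they have to be found in the camera images.
- sorter: Ball sorter, fixed to the bench. Origin on the bench surface right under the gate's pivot; x points up the feed ramp, away from the robot, y to the sorter's left, z up. The ramp, 37 mm wide with 14 mm walls, lies over y = 0: lip at x = 21, z = 116 mm, rising at 0.18 rad to x = 196 mm. Beyond each end of the gate a chute leads down to a fixed tray.
- left_tray (a point): Centre of the left tray's floor, 8 mm above the bench. Fixed open tray, 110 mm along the sorter's x, 100 mm along y; side walls 55 mm, outer wall 72 mm high. Centre 217 mm to the left of the pivot.
- right_tray (a point): The same for the right tray, 217 mm to the right of the pivot.
- gate (a joint): Lean of the seesaw gate, rad, -0.28 to +0.28, about the sorter's x axis at 100 mm height. Positive: left end up, right end down, balls run into the right tray; negative: the reverse. Starts fully over to one side, left or right by chance. A disc weight (34 mm, on an arm 75 mm above and 43 mm in front of the pivot) topples it to the nearer side; pressing the raised end down takes about 1 N.
- gate_left_end (a point): Middle of the left end of the gate's floor (upper side). The gate is a steel channel 220 mm long and 42 mm wide with 13 mm high lips along its sides; its end travels about 61 mm up or down. Axes fixed to the gate: y along it to the left, z up.
- gate_right_end (a point): The same at the right end of the gate.
- stop (a joint): Slide of the ball stop along the sorter's +y, m: 0 to 0.006 at the start (shut, holding the balls back), 0.05 fully open (to the left) against a hard end stop: come up to it slowly. It slides stiffly (about 1.5 N) and stays where it is left.
- stop_knob (a point): Top centre of the black upright knob on the stop plate: 18 mm across, 32 mm high, so it spans 0 to 32 mm below this point, 205 mm above the bench; the plate below is 40 mm wide (y). Moves with the stop. The tops of the balls are 25 mm or more below it.
- ball0: First of three steel bearing balls, 25 mm across, 64 g, waiting in a row on the feed ramp behind the stop. Origin at its centre.
- ball1: Second ball of the row; as ball0.
- ball2: Third ball of the row; as ball0.
- wrench: Loose wrench lying on the bench beyond the end of the feed ramp; bystander. Origin on its underside.
- can: Closed plain metal can, 60 mm across, 110 mm high, beyond the sorter at one side; bystander. Origin at the centre of its underside.
- jar: Closed glass jar, 64 mm across, 85 mm high, beyond the sorter at the other side; bystander. Origin at the centre of its underside.

How it is judged:
By the outcome, as a careful person would: the job done as asked, in the order asked, and still so for the second after the job is handed in, with the robot touching nothing.
It also fails if it takes over 42 s, if anything falls off the work surface, if the arm or the gripper's body presses on something with over 40 N, if the wrist force passes 120 N, or if a joint passes its speed limit or range.

## Working session

There is one attempt and no reset: what is moved stays moved. The work goes in short steps, Python scripts to look and compute and a tool call to move; the robot and the scene stay as the last step left them, time stands still between calls to the robot, and variables do not carry over. Pictures are saved under pics/ and viewed, and the job is handed in when it is done.

Besides the shell and the picture viewer there is one more tool, called after "Call:" by a JSON object that holds its "api" and its "payload". servo_tool: Moves the arm, as the interface text tells. Its arguments: {"type":"object","properties":{"commands":{"type":"array"},"squeeze":{"type":"number"}},"required":["commands"]}

```bash
mkdir -p pics
cat > h.py <<'E'
import numpy as np, cv2
from station import r
def cap(n,tag):
    c=r.capture(n); cv2.imwrite(f'pics/{tag}.png',c['frame'][:,:,::-1]); np.savez(f'pics/{tag}.npz',**c); return c
def pts(c):
    d=c['depth'];f=c['frame'].shape[0]/2/np.tan(np.radians(c['fovy'])/2)
    v,u=np.mgrid[0:d.shape[0],0:d.shape[1]]
    P=np.stack([(u-c['cx'])/f*d,-(v-c['cy'])/f*d,-d,np.ones_like(d)],-1)
    return (P@np.array(c['world_from_camera']).T)[...,:3]
E
python3 - <<'E'
from h import *
for n in('scene','top','wrist'):
    c=cap(n,n+'0'); print(n,c['fovy'],c['cx'],c['cy'],{k:v for k,v in c.items() if k not in('frame','depth')}.keys(),np.round(c['world_from_camera'],3).tolist(),(c['depth']>0).mean())
print(r.get_obs())
E
```

```text
scene 45.60693718440531 260.6391674505305 191.77311379966937 dict_keys(['fovy', 'cx', 'cy', 'world_from_camera']) [[0.532, -0.497, 0.686, 1451.4], [0.847, 0.314, -0.429, -546.29], [-0.002, 0.809, 0.588, 857.2], [0.0, 0.0, 0.0, 1.0]] 0.9830525716145834
top 49.29532944488395 253.8199931431084 192.45355540746098 dict_keys(['fovy', 'cx', 'cy', 'world_from_camera']) [[0.023, 0.991, -0.134, 518.877], [-1.0, 0.022, -0.006, -15.412], [-0.003, 0.134, 0.991, 985.78], [0.0, 0.0, 0.0, 1.0]] 0.9960378011067709
wrist 62.18683082934107 258.6456928537569 194.30167204282333 dict_keys(['fovy', 'cx', 'cy', 'world_from_camera']) [[0.285, -0.928, -0.239, 96.082], [0.958, 0.276, 0.074, 571.741], [-0.002, -0.25, 0.968, 383.411], [0.0, 0.0, 0.0, 1.0]] 0.9958445231119791
{'time': 0.15, 'joint_pos': array([ 6.64621719e+01,  1.58398103e+01,  8.62756468e+01, -8.72237597e-05,
        7.79633726e+01, -6.93283481e+00]), 'qd': array([-0.01505563, -0.04647135, -0.1963293 , -0.00046075, -0.07091967,
       -0.11493207]), 'joint_efforts': array([ 1.34642778e-03, -4.04924798e+01, -2.37435526e+01,  7.01262010e-02,
        3.16106051e-02, -8.79392474e-05]), 'eef_pos': array([164.26885057, 550.89117355, 404.01843171]), 'orientation': array([-1.79921736e+02, -9.43054655e-03,  1.63395018e+02]), 'ft_force': array([ 0.65171472,  0.30405732, -0.29676949]), 'wrist_torque': array([-0.03108467, -0.03240749, -0.00557013]), 'width': 94.00690685057175}
```

View pics/top0.png

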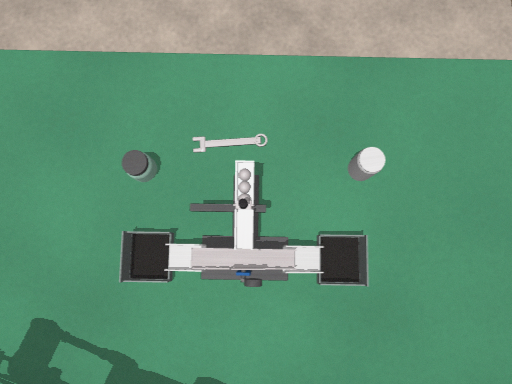

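View pics/scene0.png

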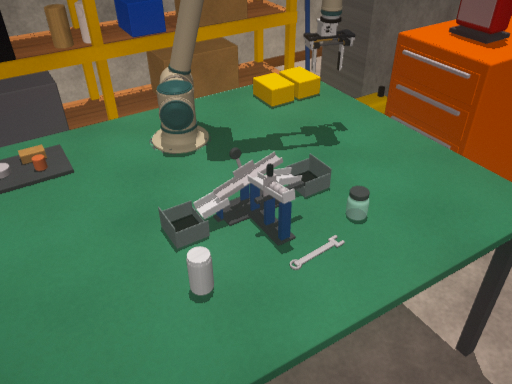

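The top view shows the disc at (253,282), to the right of the pivot (~243,270). The scene view shows the left gate end raised at about (280,160). I'll measure both to confirm.

Run:
```python
from h import *
c=dict(np.load('pics/top0.npz'));P=pts(c);F=c['frame'].astype(int)
for u,v in [(151,256),(343,260),(195,258),(200,258),(220,258),(243,258),(270,258),(292,258),(296,258),(243,203),(244,174),(244,187),(243,240),(243,225),(253,282),(180,256),(310,258),(200,208),(262,208),(237,165),(253,165),(236,230),(254,230),(20,200),(480,300)]:
    print((u,v),np.round(P[v,u]),F[v,u])
# bright ramp region points z>100
m=(P[...,2]>100)&(P[...,0]>200)
np.save('pics/P.npy',P)
k=cv2.resize(c['frame'][150:300,110:380,::-1],None,fx=2.9,fy=2.9,interpolation=cv2.INTER_CUBIC);cv2.imwrite('pics/topz.png',k)
s=np.load('pics/scene0.npz')['frame'][130:260,150:370,::-1];cv2.imwrite('pics/scz.png',cv2.resize(s,None,fx=3.6,fy=3.6,interpolation=cv2.INTER_CUBIC))
```

```text
(151, 256) [497. 226.   5.] [48 45 44]
(343, 260) [ 499. -218.   12.] [53 49 49]
(195, 258) [498. 105. 133.] [210 203 204]
(200, 258) [498.  95. 132.] [211 203 203]
(220, 258) [499.  56. 121.] [210 203 203]
(243, 258) [500.   9. 108.] [207 200 199]
(270, 258) [501. -47.  94.] [206 200 197]
(292, 258) [502. -95.  81.] [203 198 198]
(296, 258) [ 502. -105.   59.] [227 227 226]
(243, 203) [604.   9. 207.] [52 50 52]
(244, 174) [666.  10. 169.] [224 218 220]
(244, 187) [641.   9. 164.] [224 219 220]
(243, 240) [537.  10. 119.] [241 240 240]
(243, 225) [567.  11. 125.] [243 242 242]
(253, 282) [458. -13. 190.] [96 96 97]
(180, 256) [500. 151.  48.] [232 230 231]
(310, 258) [ 502. -138.   47.] [229 228 227]
(200, 208) [602. 102. 111.] [96 96 96]
(262, 208) [605. -28. 109.] [101 101 102]
(237, 165) [688.  25. 145.] [201 202 202]
(253, 165) [686.  -7. 160.] [230 233 232]
(236, 230) [557.  25. 123.] [198 195 196]
(254, 230) [563. -12.   8.] [65 65 64]
(20, 200) [621. 544.   3.] [ 79 144 111]
(480, 300) [ 415. -533.    2.] [ 78 144 109]
```

View pics/topz.png

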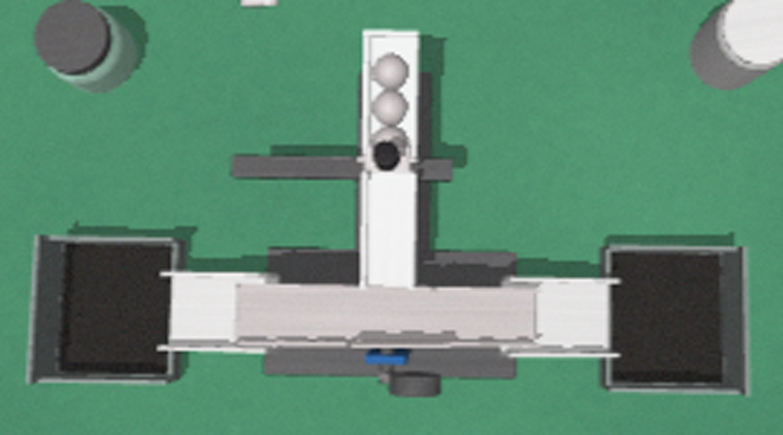

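View pics/scz.png

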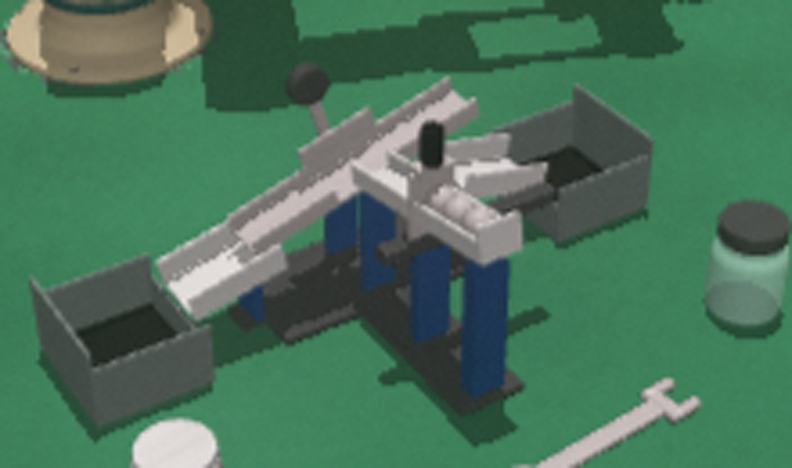

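Run:
```python
from h import *
P=np.load('pics/P.npy');F=np.load('pics/top0.npz')['frame'].astype(int)
# gate: per-column floor pinkish extents
for u in range(190,300,8):
    col=[v for v in range(235,285) if abs(P[v,u,2]-(105+ (P[v,u,1]-9)*.287))<22 and F[v,u].min()>150]
    if col: print(u,col[0],col[-1],np.round(P[col[0],u]),np.round(P[col[-1],u]),np.round(np.median(P[col,u],0)))
print('ramp')
for v in range(162,246,6):
    col=[u for u in range(225,265) if P[v,u,2]>112]
    if col:print(v,np.round(P[v,col[0]]),np.round(P[v,col[-1]]))
k=(P[...,2]>195)&(P[...,0]>560)&(P[...,0]<650)&(abs(P[...,1])<80);print('knob',k.sum(),P[k].mean(0),P[k].min(0),P[k].max(0))
for lo,hi in((200,300),(-300,-200)):
    k=(P[...,2]>45)&(P[...,2]<90)&(P[...,0]>380)&(P[...,0]<600)&(P[...,1]>lo)&(P[...,1]<hi)
    print('tray',k.sum(),P[k].min(0),P[k].max(0), cv2.minAreaRect(P[k][:,:2].astype(np.float32)))
k=(P[...,2]>170)&(P[...,0]<480)&(P[...,0]>420)&(abs(P[...,1])<60);print('disc',k.sum(),P[k].min(0),P[k].max(0),P[k].mean(0))
```

```text
198 248 268 [518.  98. 146.] [479.  96. 148.] [500.  99. 135.]
206 248 268 [519.  83. 141.] [479.  81. 144.] [500.  83. 131.]
214 248 268 [519.  67. 138.] [480.  66. 138.] [501.  67. 126.]
222 248 268 [519.  51. 134.] [480.  50. 134.] [501.  52. 122.]
230 249 266 [518.  35. 130.] [483.  35. 119.] [501.  36. 117.]
238 235 263 [547.  20. 120.] [490.  19. 110.] [518.  20. 113.]
246 235 264 [547.   4. 122.] [488.   3. 105.] [518.   3. 112.]
254 249 263 [519. -13. 104.] [490. -14. 103.] [504. -13. 103.]
262 249 264 [519. -30. 112.] [488. -31.  98.] [504. -30.  97.]
270 249 268 [520. -46. 107.] [481. -47. 107.] [501. -47.  94.]
278 249 268 [520. -63. 103.] [481. -64. 101.] [501. -64.  89.]
286 246 272 [527. -81.  86.] [472. -82.  81.] [502. -82.  83.]
294 246 272 [527. -99.  78.] [472. -99.  80.] [ 499. -101.   58.]
ramp
162 [689.  28. 174.] [689.  -7. 175.]
168 [679.  29. 159.] [680.  -8. 161.]
174 [667.  28. 159.] [668.  -8. 157.]
180 [655.  28. 157.] [657.  -6. 154.]
186 [644.  28. 153.] [645.  -6. 152.]
192 [632.  28. 153.] [632.  -7. 152.]
198 [620.  27. 150.] [621.  -7. 149.]
204 [61
[... 216 characters left out ...]
38.]
240 [536.  28. 134.] [537.  -9. 134.]
knob 73 [604.2257489   10.56550616 205.36123238] [596.40560119   1.75342053 195.18388732] [613.67012041  18.75087795 209.28803449]
tray 363 [443.36114225 201.06119049  45.02988059] [552.4912524  277.27220487  75.77878073] ((497.8367004394531, 239.37310791015625), (76.17271423339844, 109.17916107177734), 89.75941467285156)
tray 322 [ 445.72248249 -258.00855219   45.08916429] [ 555.13798715 -200.82028224   76.38696688] ((500.4579162597656, -229.59506225585938), (109.09735107421875, 56.833248138427734), 0.3819514214992523)
disc 140 [449.75533764 -28.16486297 172.13142595] [463.47645653   4.29393992 192.99724063] [456.81164582 -12.01993055 185.74863441]
```

The gate floor is at z≈135 at y≈+98 and ≈81 at y≈−95. The left end is therefore up, and I need to press it down. The pivot is at about (500,10) with yaw near 0, and the knob is at (604,10.5), z=205. I'll use shut fingers with the jaw axis along world x, which means yaw 90.

Call:
{"api": "servo_tool", "payload": {"commands": [[255,[0,0,0],[0,0,9.2]],[255,[0,0,0],[0,0,9.2]],[255,[0,0,0],[0,0,9.2]],[255,[0,0,0],[0,0,9.2]],[255,[0,0,0],[0,0,9.2]],[255,[0,0,0],[0,0,9.2]],[255,[0,0,0],[0,0,9.1]],[255,[0,0,0],[0,0,9.1]],[255,[0,0,0],[0,0,0]]], "squeeze": 10}}

```text
time: 1.27
eef_pos: [164.3, 551.0, 404.4]
orientation: [-180.0, 0.0, 90.1]
ft_force: [-0.5, -0.3, -0.7]
width: 7.9
```

Call:
{"api": "servo_tool", "payload": {"commands": [[255,[-0.01,0.008,0],[0,0,0]],[255,[-0.02,0.016,0],[0,0,0]],[255,[-0.03,0.022,0],[0,0,0]],[255,[-0.03,0.022,0],[0,0,0]],[255,[-0.03,0.022,0],[0,0,0]],[255,[-0.03,0.022,0],[0,0,0]],[255,[-0.03,0.022,0],[0,0,0]],[255,[-0.03,0.022,0],[0,0,0]],[255,[-0.03,0.022,0],[0,0,0]],[255,[-0.03,0.022,0],[0,0,0]],[255,[-0.03,0.022,0],[0,0,0]],[255,[-0.03,0.022,0],[0,0,0]],[255,[-0.03,0.022,0],[0,0,0]],[255,[-0.03,0.022,0],[0,0,0]],[255,[-0.03,0.022,0],[0,0,0]],[255,[-0.03,0.022,0],[0,0,0]],[255,[-0.02,0.016,0],[0,0,0]],[255,[-0.007,0.008,0.01],[0,0,0]],[255,[0,0.002,0.01],[0,0,0]],[255,[0,0,0],[0,0,0]]]}}

```text
time: 3.78
eef_pos: [521.4, 74.6, 383.3]
orientation: [-179.8, -0.0, 90.1]
ft_force: [-0.3, 0.2, 0.8]
width: 0.1
```

Call:
{"api": "servo_tool", "payload": {"commands": [[255,[0.015,-0.01,0],[0,0,0]],[255,[0.0145,-0.0115,0],[0,0,0]],[255,[0,0,0],[0,0,0]],[255,[0,0,0],[0,0,0]]]}}

```text
time: 4.28
eef_pos: [500.6, 104.0, 385.1]
orientation: [179.9, 0.0, 90.1]
ft_force: [-0.2, 0.6, 0.0]
width: 0.7
```

Run:
```python
from h import *
for n in('scene','wrist'): cap(n,n+'1')
o=r.get_obs();print(o['eef_pos'],o['ft_force'])
a=cv2.imread('pics/scene1.png')[90:260,150:370];b=cv2.imread('pics/wrist1.png')
a=cv2.resize(a,(497,384));cv2.imwrite('pics/c1.png',cv2.resize(np.hstack([a,b]),(800,304)))
```

```text
[500.92014482 103.49256237 384.89408044] [-0.16054425 -0.92120405 -0.97186231]
```

View pics/c1.png

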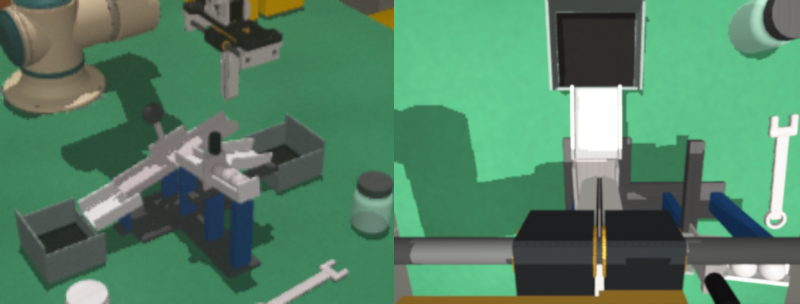

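The fingers are centred over the gate's left end in the wrist view (channel around column 600). Now I'll press down.

Call:
{"api": "servo_tool", "payload": {"commands": [[255,[0,0,0.01],[0,0,0]],[255,[0,0,0.012],[0,0,0]],[255,[0,0,0.01],[0,0,0]],[255,[0,0,0.006],[0,0,0]],[255,[0,0,0.004],[0,0,0]],[255,[0,0,0.004],[0,0,0]],[255,[0,0,0.004],[0,0,0]],[255,[0,0,0.004],[0,0,0]],[255,[0,0,0.004],[0,0,0]],[255,[0,0,0.004],[0,0,0]]]}}

```text
time: 5.62
eef_pos: [500.8, 103.5, 322.4]
orientation: [180.0, -0.0, 90.0]
ft_force: [-0.0, 0.8, 0.6]
width: 0.3
```

Call:
{"api": "servo_tool", "payload": {"commands": [[255,[0,0,0.004],[0,0,0]],[255,[0,0,0.004],[0,0,0]],[255,[0,0,0.004],[0,0,0]],[255,[0,0,0.004],[0,0,0]],[255,[0,0,0.004],[0,0,0]],[255,[0,0,0.004],[0,0,0]],[255,[0,0,0.004],[0,0,0]],[255,[0,0,0.004],[0,0,0]],[255,[0,0,0.003],[0,0,0]],[255,[0,0,0],[0,0,0]]]}}

```text
time: 6.88
eef_pos: [500.7, 103.5, 287.4]
orientation: [-180.0, -0.0, 90.0]
ft_force: [0.2, 0.3, 1.0]
width: 0.1
```

Run:
```python
from h import *
cap('scene','scene2');c=cap('wrist','wrist2')
a=cv2.imread('pics/scene2.png')[90:260,150:370];b=cv2.imread('pics/wrist2.png')
a=cv2.resize(a,(497,384));cv2.imwrite('pics/c2.png',cv2.resize(np.hstack([a,b]),(800,304)))
```

```text
(no output)
```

View pics/c2.png

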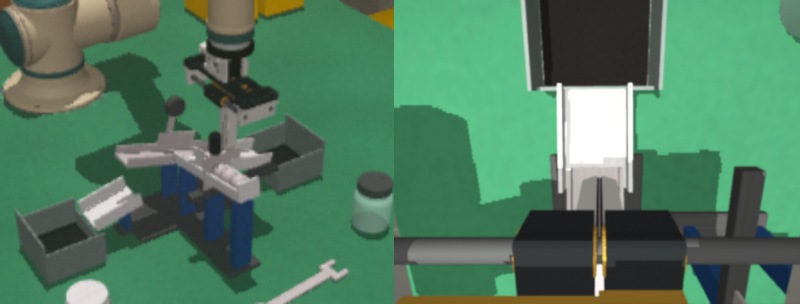

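The gate has gone over, with its left end down. I'll lift off and move to the right of the knob.

Call:
{"api": "servo_tool", "payload": {"commands": [[255,[0,0,-0.006],[0,0,0]],[255,[0,0,-0.015],[0,0,0]],[255,[0,0,-0.025],[0,0,0]],[255,[0,0,-0.03],[0,0,0]],[255,[0,0,-0.03],[0,0,0]],[255,[0,0,-0.025],[0,0,0]],[255,[0,0,-0.016],[0,0,0]],[255,[-0.0085,0.008,0],[0,0,0]],[255,[-0.015,0.013,0],[0,0,0]],[255,[-0.02,0.015,0],[0,0,0]],[255,[-0.02,0.015,0],[0,0,0]],[255,[-0.02,0.015,0],[0,0,0]],[255,[-0.02,0.015,0],[0,0,0]],[255,[-0.015,0.012,0],[0,0,0]],[255,[-0.01,0.01,0],[0,0,0]],[255,[0,0,0],[0,0,0]],[255,[0,0,0],[0,0,0]]]}}

```text
time: 9.1
eef_pos: [603.5, -24.5, 434.6]
orientation: [-180.0, -0.0, 90.0]
ft_force: [0.3, 0.6, 0.2]
width: 0.3
```

Run:
```python
from h import *
c=cap('top','top3');cap('scene','scene3');cap('wrist','wrist3')
P=pts(c)
for u in range(190,300,8):
    print(u,np.round(P[256,u]),end=' ')
k=(P[...,2]>165)&(P[...,2]<215)&(P[...,0]<480)&(P[...,0]>420)&(abs(P[...,1])<60);print('disc',k.sum(),P[k].mean(0) if k.any() else 0)
o=r.get_obs();print(o['eef_pos'],o['ft_force'])
a=cv2.imread('pics/scene3.png')[90:260,150:370];b=cv2.imread('pics/wrist3.png')
a=cv2.resize(a,(497,384));cv2.imwrite('pics/c3.png',cv2.resize(np.hstack([a,b]),(800,304)))
```

```text
190 [512.  36. 648.] 198 [512.  31. 641.] 206 [502.  89.  85.] 214 [502.  71.  93.] 222 [503.  54.  98.] 230 [503.  37. 100.] 238 [504.  20. 105.] 246 [504.   3. 113.] 254 [505. -13. 116.] 262 [505. -30. 121.] 270 [506. -46. 124.] 278 [506. -62. 130.] 286 [506. -78. 134.] 294 [507. -94. 138.] disc 152 [456.83797498  29.26239064 184.3961571 ]
[603.3376818  -24.34680847 434.8789819 ] [-0.45603654 -0.6291203   0.97412652]
```

View pics/c3.png

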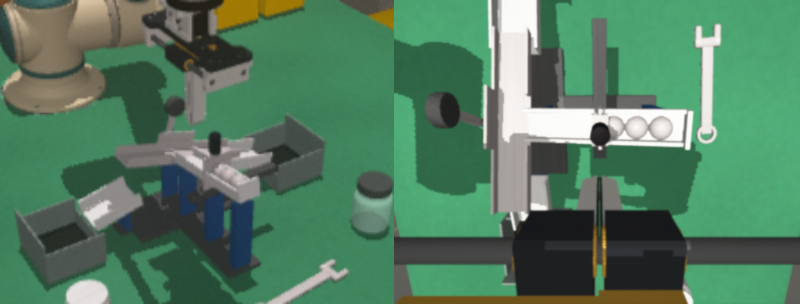

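The gate is fully over: the slope is about −0.29 and the disc is at y≈+29. The knob, at (600,133) in the wrist view, lines up with the fingers. Next I'll descend to tip z≈185, approach, and push.

Call:
{"api": "servo_tool", "payload": {"commands": [[255,[0,0,0.01],[0,0,0]],[255,[0,0,0.015],[0,0,0]],[255,[0,0,0.015],[0,0,0]],[255,[0,0,0.01],[0,0,0]],[255,[0,0,0],[0,0,0]],[255,[0.006,0,0],[0,0,0]],[255,[0.005,0,0],[0,0,0]],[255,[0.003,0,0],[0,0,0]],[255,[0.003,0,0],[0,0,0]],[255,[0.003,0,0],[0,0,0]],[255,[0.003,0,0],[0,0,0]],[255,[0.003,0,0],[0,0,0]]]}}

```text
time: 10.75
eef_pos: [603.8, 1.0, 384.8]
orientation: [180.0, 0.0, 90.0]
ft_force: [-0.0, -1.2, 1.2]
width: 0.3
```

Call:
{"api": "servo_tool", "payload": {"commands": [[255,[0.003,0,0],[0,0,0]],[255,[0.003,0,0],[0,0,0]],[255,[0.003,0,0],[0,0,0]],[255,[0.003,0,0],[0,0,0]],[255,[0.003,0,0],[0,0,0]],[255,[0.003,0,0],[0,0,0]],[255,[0.003,0,0],[0,0,0]],[255,[0.003,0,0],[0,0,0]],[255,[0.003,0,0],[0,0,0]],[255,[0.003,0,0],[0,0,0]],[255,[0.003,0,0],[0,0,0]],[255,[0.002,0,0],[0,0,0]],[255,[0.001,0,0],[0,0,0]],[255,[0.001,0,0],[0,0,0]]]}}

```text
time: 12.5
eef_pos: [603.7, 38.0, 384.6]
orientation: [-180.0, -0.0, 90.0]
ft_force: [-1.0, -1.2, 1.5]
width: 0.4
```

Call:
{"api": "servo_tool", "payload": {"commands": [[255,[0.001,0,0],[0,0,0]],[255,[0.001,0,0],[0,0,0]],[255,[0.001,0,0],[0,0,0]],[255,[0.001,0,0],[0,0,0]]]}}

```text
time: 13.0
eef_pos: [603.7, 41.2, 384.7]
orientation: [-180.0, 0.2, 90.0]
ft_force: [-0.9, -5.2, 0.6]
width: 0.5
```

Run:
```python
from h import *
cap('wrist','wrist4');c=cap('scene','scene4');o=r.get_obs();print(o['eef_pos'],o['ft_force'])
a=cv2.imread('pics/scene4.png')[90:260,150:370];b=cv2.imread('pics/wrist4.png')
a=cv2.resize(a,(497,384));cv2.imwrite('pics/c4.png',cv2.resize(np.hstack([a,b]),(800,304)))
```

```text
[603.71122317  41.19785642 384.64362348] [-0.60435917 -4.76330713  0.62665708]
```

View pics/c4.png

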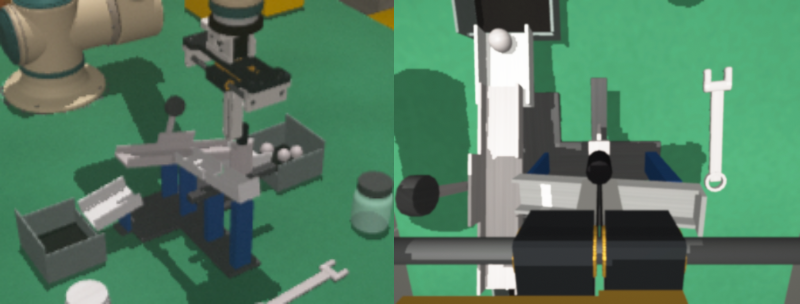

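The force rose from about 1.5 N to 5 N, so the stop is at or near its end. The balls have rolled left. I'll nudge once more to confirm, then back off.

Call:
{"api": "servo_tool", "payload": {"commands": [[255,[0.0005,0,0],[0,0,0]],[255,[0.0005,0,0],[0,0,0]],[255,[0,0,0],[0,0,0]]]}}

```text
time: 13.48
eef_pos: [603.7, 41.6, 384.7]
orientation: [-180.0, 0.2, 90.0]
ft_force: [-1.5, -6.4, 0.7]
width: 0.6
```

Call:
{"api": "servo_tool", "payload": {"commands": [[255,[-0.003,0,0],[0,0,0]],[255,[-0.004,0,0],[0,0,0]],[255,[-0.004,0,0],[0,0,0]],[255,[0,0,-0.01],[0,0,0]],[255,[0,0,-0.02],[0,0,0]],[255,[0,0,-0.025],[0,0,0]],[255,[0,0,-0.025],[0,0,0]],[255,[-0.02,0,-0.015],[0,0,0]],[255,[-0.03,0,0],[0,0,0]],[255,[-0.03,0,0],[0,0,0]],[255,[-0.03,0,0],[0,0,0]],[255,[-0.03,0,0],[0,0,0]],[255,[-0.03,0,0],[0,0,0]],[255,[-0.03,0,0],[0,0,0]],[255,[-0.02,0,0],[0,0,0]],[255,[-0.01,0,0],[0,0,0]],[255,[0,0,0],[0,0,0]],[255,[0,0,0],[0,0,0]]]}}

```text
time: 15.72
eef_pos: [603.8, -197.2, 479.8]
orientation: [180.0, -0.0, 90.0]
ft_force: [0.6, 0.4, -0.6]
width: 0.8
```

Run:
```python
from h import *
c=cap('top','top5');cap('scene','scene5');P=pts(c)
k=(P[...,2]>195)&(P[...,2]<215)&(P[...,0]>560)&(P[...,0]<650)&(abs(P[...,1]-40)<70);print('knob',k.sum(),P[k].mean(0))
k=(P[...,2]>165)&(P[...,2]<215)&(P[...,0]<480)&(P[...,0]>420)&(abs(P[...,1])<60);print('disc',k.sum(),P[k].mean(0))
print([np.round(P[256,u]).tolist() for u in (200,206,222,246,270,290)])
o=r.get_obs();print(o['time'],o['eef_pos'],o['ft_force'])
b=cv2.imread('pics/scene5.png')[100:300,110:390]
a=cv2.imread('pics/top5.png')[110:310,100:390]
cv2.imwrite('pics/c5.png',np.hstack([cv2.resize(a,(400,276)),cv2.resize(b,(400,276))]))
```

```text
knob 74 [603.83824665  59.55485017 205.00738016]
disc 152 [456.83753862  29.26355833 184.38528256]
[[502.0, 102.0, 83.0], [502.0, 88.0, 88.0], [503.0, 54.0, 95.0], [504.0, 3.0, 113.0], [506.0, -46.0, 124.0], [507.0, -86.0, 135.0]]
15.825 [ 603.80936017 -197.07956359  479.80622604] [ 0.50164947 -0.19343221 -0.23302755]
```

View pics/c5.png

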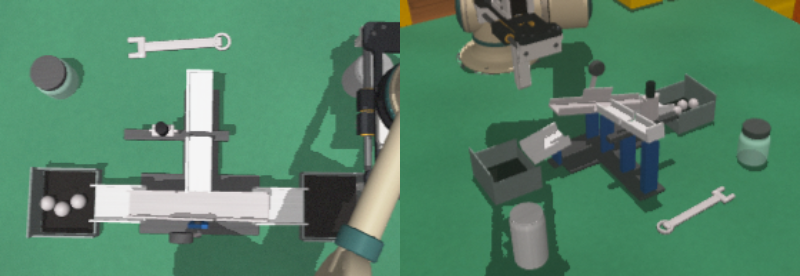

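Call:
{"api": "servo_tool", "payload": {"commands": [[255,[0,0,0],[0,0,0]],[255,[0,0,0],[0,0,0]],[255,[0,0,0],[0,0,0]],[255,[0,0,0],[0,0,0]],[255,[0,0,0],[0,0,0]],[255,[0,0,0],[0,0,0]],[255,[0,0,0],[0,0,0]],[255,[0,0,0],[0,0,0]]]}}

```text
time: 16.82
eef_pos: [603.8, -198.0, 479.6]
orientation: [-180.0, -0.0, 90.0]
ft_force: [-0.6, -0.6, -1.0]
width: 0.7
```

Run:
```python
from h import *
a=np.load('pics/top5.npz')['frame'].astype(int);c=cap('top','top6');d=abs(a-c['frame']).max(2)[220:300,110:330];print((d>30).sum())
P=pts(c);m=(c['frame'].min(2)>110).astype(np.uint8);m[:, :125]=0;m[:,168:]=0;m[:236]=0;m[278:]=0
n,_,s,ce=cv2.connectedComponentsWithStats(m)
for i in range(1,n):print(s[i,4],ce[i],P[int(ce[i][1]),int(ce[i][0])].round())
r.finish_job()
```

```text
15
5 [166.2 243.6] [528. 192.   7.]
90 [156.         255.67777778] [500. 208.  33.]
176 [138.96590909 259.125     ] [490. 250.  25.]
8 [165.5 269.5] [472. 179.  66.]
the job is handed in; nothing more can be done
```

All three balls are in the left tray, with the gate leaning fully to that side and the stop open. The job was handed in at about 17 s. I pressed the gate's raised left end down with the closed fingertips until it rocked over. I checked it was fully over before pushing the stop's knob left.

- **Gate:** its slope went from about +0.28 to −0.29 rad. The disc weight moved from y ≈ −12 to +29 mm, and stayed there after the balls had run.
- **Stop:** the knob moved from y ≈ 10.6 to 59.6 mm, about 49 mm. The push force rose from about 1.5 N to 6 N against the end stop. The gap to the full 50 mm fits the unknown 0–6 mm starting offset and the camera's 2 mm accuracy.
- **Balls:** the top and scene pictures show three balls on the left tray's floor and an empty ramp. In the last automatic count two touching balls merged into one blob, so it showed one single and one double blob. Almost nothing changed between two pictures about 1 s apart, so they are at rest.
- **Bystanders and arm:** the wrench and jar look unmoved in the final pictures. The can looks the same in the scene view but was partly hidden by the arm from above. The arm stood clear of everything at hand-in, with a force reading of about 1 N or less, which is noise.

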